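# Set the length stop and hold it square

## Robot

A 6-joint arm with a two-finger parallel gripper is mounted at the origin on a cart in front of the work surface, level with it; the furniture and walls round the work are solid. World frame = base frame: x ahead of the robot, y to its left, z up, the work surface at z = 0. Lengths are in m, angles in degrees, forces in N, time in s.
With the tool pointing down it reaches from about 0.3 to 0.775 m from the base axis. Payload 14.6 kg.
Tool frame: the origin (TCP) lies midway between the tips of the shut fingers; the grasp point (between the pads) lies 19 mm behind it; z points along the fingers, y is the line along which they close (so a half turn about z gives the same grasp; the last joint's range is limited). The gripper opens to 94 mm and grips with 3 to 60 N. Pads are 16 mm wide; open, the fingers measure 119 mm over their backs; the gripper's body (75 mm by 177 mm) begins 78 mm behind the grasp point.
Start: joints at [-80.019, 17.183, 87.147, -0, 75.671, -3.816], TCP at [0.131, -0.534, 0.205] pointing down, gripper open.
Joint ranges: [-173.82, 173.82], [-45.26, 126.66], [13.44, 144.39], [-59.66, 239.66], [0, 175.72], [-146.38, 146.38]. Speed limits (degrees/s): [127.2, 127.2, 147.25, 180, 180, 180].

## Interface

Orientations are given as a 3x3 rotation matrix whose columns are the frame's x, y, z axes.
In Python, from workcell import status, eyes, env, models gives the robot as it stands. The module is installed in compiled form; this text tells all that it offers.
- The arm moves only by the shell command python3 -m creep 'ROWS' [FORCE]. ROWS is JSON, a list of rows, each an object of numbers: "claw": the finger opening in mm, from 0 to 94; "tx", "ty", "tz": the shift along the tool's x, y, z in mm; "twist": the turn about the tool's z in rad. In form: [{"claw": .., "tx": .., "ty": .., "tz": .., "twist": ..}, ...]. A call has 1 to 20 rows; each row shifts and turns the commanded pose from where the row before left it, along the tool's axes as they then stand; what a row does not reach is not made up. A row lasts 1/10 s, in which the tool goes at most 50 mm and 8.59 degrees, less where a joint would pass 70% of its speed; a pose out of reach is approached as far as the arm can. A call is refused whole if a number of a shift passes 50 or a number of a turn 0.15, either way. A call with a gripper value outside its range is refused whole. The fingers move at their own pace and stop on an object; FORCE is the grip in N (left out, the last holds). Time passes only in rows, so rows that do not move let the fingers close. It gives the time, the measured TCP pose, the force, the opening and the grip force at its end, in the units of the state.
- status.observe(): the state, without advancing time (a new reading comes with each control period).
- eyes.capture(name): name is "scene" or "side" or "wrist"; returns (picture, depth): 384x512x3 uint8, blue, green, red; 384x512 float32, m along the optical axis (not along the pixel's ray), 0 where there is no reading.
- eyes.calibration(name): a dict with "vfov" (degrees; the focal length in pixels is half the picture's height over the tangent of half this angle, whatever the lens; pixels are square), "cx", "cy" (the principal point, pixels), "cam_to_world" (4x4, takes a point from camera to world coordinates). Camera axes: x right, y up, looking along -z (the intrinsics and any distortion apply to the point x, -y, -z); pixel columns grow to the right and rows downward; lengths in m; the calibration is good to about 2 mm. A picture is of the moment at which its call begins: read the wrist's pose just before it. calibration takes no time and is no camera call; for the wrist camera it gives the pose at the moment of the call.
- env.finish_job(): hands the job in; it is judged then, once.
Trained networks look in the newest picture that a camera, given by its name, has taken for a name from the list of things; names that differ only in an ending like _2 or _b are one class to them, and where a whole thing is asked for, a point or a joint stands for the part that bears it (a point fixed in the world has none). Each returns a list of dicts, best first, with "conf" (0 to 1); they miss things now and then, are a little off and sometimes report something else, mostly with a low value. They report only what shows in the picture. A call takes as long as a camera call.
- models.find_in(thing, camera): "extent" ([centre column, centre row, width, height] in pixels, round what is visible of it).
The state is a dict: "t": time; "joint_positions": joint angles; "qd": joint speeds; "tau": joint torques, N m; "tool_pos": TCP position; "eef_rot": TCP orientation; "force": force on the tool from outside, world axes, zero at the start; "wrist_torque": the same for the moment, N m; "width": finger opening in m; "finger_force": force on a finger pad.
Only numpy, scipy, OpenCV 4.12 (cv2) and the standard library are available. Lean on these libraries where they do the work, as an engineer would, in place of code of your own. Each camera call takes 0.05 s, during which the arm holds its last target. There are 200 camera calls.

## Task

Set up the length stop on the drilling fixture: swing its clamping lever open a quarter turn, slide the carriage along the rail until its pointer stands on the line ruled on the white paper tab, and swing the lever fully back to lock it. Then take the triangular aluminium assembly square, lay it flat on the bed and press its right-angled corner into the corner between the fence and the swivelling stop face until both its outer edges lie flush against them, which turns the skewed face true to the fence. Finish holding it: keep the square gripped and pressed against both faces when your program ends, so that the screws of the stop face can be tightened, and leave the other things on the bench where they are.

Things in the scene. Friction and masses are not known exactly. Their poses are not given: they have to be found in the camera images.
- rig: stop fixture, fixed to the bench: aluminium bed plate 200 x 340 x 10 mm with a rail along its far (+x) side. Origin on the mat under the plate; x points across the bed to the rail (plate x = -95 to 105 mm), y along the rail to the left (plate and rail y = -170 to 170 mm), z up. Bed top z = 10 mm. Rail: x = 55 to 105 mm, top z = 40 mm
- fence_face (a point): foot of the fence, the ground steel front face of the rail: at (55, 0, 10) mm in the rig's frame, same axes. The fence is the plane x = 55 mm of the rig, z = 11 to 39 mm, full length of the rail. Metal rubs on the fence, the bed and the stop face with a friction of about 0.6
- saddle (a point): middle of the top of the carriage's saddle, a dark steel block 32 (x) x 50 (y) x 22 mm sliding on the rail, held by a T-nut in its slot (0.5 mm play, 5 to 8 N of friction unlocked); x = 89 mm in the rig's frame, top z = 62 mm. It can be pinched across its two ends, 50 mm apart along y. An arm 24 mm wide, z = 48 to 60 mm, reaches from it to x = -25 mm over the stop face
- pointer (a point): tip of the brass pointer on the carriage over the scale on the rail's front edge, 18 mm to the right (-y) of the saddle's middle
- mark: white paper tab, 11 x 12 mm, stuck on the scale on the rail's top front edge, with a black line ruled across it. Origin on the line at the rail top; x along the line, y along the rail like the rig's. The pointer belongs at y = 0 of this frame, to the right of where the carriage starts
- lever (a joint): angle of the clamping lever on the saddle about its vertical axis, rad: 0 = locked, handle along the rail to the left (+y); grows counterclockwise from above; 1.57 = fully open (end stop), handle pointing to -x, at the robot. Its cam bites below about 0.6; the lever stays where it is left and turns with about 0.15 N m, a little more while it bites
- lever_grip (a point): middle of the lever's handle, 55 mm from its vertical axis (which runs through point saddle), z = 79.5 mm. The handle is a black level bar 11 mm wide and 11 mm high, 7 to 71 mm from the axis; the lever's top is z = 85 mm
- swivel (a joint): skew of the swivelling stop face about its vertical pivot, rad, counterclockwise from above: 0 = square to the fence; starts at 0.06 to 0.15, its end near the robot leaning to the right (-y), the side where the square goes in. Turns with about 0.08 N m and stays where it is left
- stop_plate: steel stop face, a plate 100 (x) x 10 (y) x 34 mm hanging under the arm, z = 13 to 47 mm, moving with the carriage. Origin on its pivot axis at mat level, 55 mm in front of the fence and at the saddle's y; x along the plate (-50 to 50 mm). The working face is its plane y = -5 mm, looking right (-y); the corner to press into lies between it and the fence
- fence: the rail with its steel fence, fixed on the bed; origin and axes are those of the rig
- square: loose cast-aluminium assembly square, 14 mm thick, 160 g, lying flat: two legs 120 mm long, 18 mm wide, joined by a diagonal brace. Origin at the outer corner of the right angle, on the underside; the legs run along its -x and -y, so its outer edges are the planes x = 0 and y = 0. Home, its axes are parallel to the rig's: edge x = 0 on the fence, edge y = 0 on the stop face
- brace (a point): middle of the square's brace, at (-57, -57, 7) mm in its frame: a bar 16 mm wide, 13 mm high, running along the direction (1, -1) of the square. Between it and the right angle is a triangular window 47 mm deep. It can be pinched across its 16 mm from above, one finger in the window
- screwdriver_3: black-handled screwdriver, 157 mm, lying on the mat, a bystander
- bit_holder: black bit holder with bits, 75 mm long, standing on the mat, a bystander
- kapton_roll: amber tape roll, 68 mm across, lying flat, a bystander

How it is judged:
By the outcome, as a careful person would: the job done as asked, in the order asked, and still so for the second after the job is handed in, while the arm keeps its last pose, push and grip.
It also fails if it takes over 72 s, if anything falls off the work surface, if the arm or the gripper's body presses on something with over 40 N, if the wrist force passes 120 N, or if a joint passes its speed limit or range.

## Working session

There is one attempt and no reset: what is moved stays moved. The work goes in short steps, Python scripts to look and compute and a shell command to move; the robot and the scene stay as the last step left them, time stands still between calls to the robot, and variables do not carry over. Pictures are saved under pics/ and viewed, at most 11 in all, crops included, and the job is handed in when it is done.

```bash
mkdir -p pics
cat > h.py <<'E'
import numpy as np, cv2
from workcell import status, eyes, env, models
def shot(name):
    c=eyes.calibration(name); im,d=eyes.capture(name); return im,d,c
def px2w(c,d,u,v,z=None):
    f=192/np.tan(np.radians(c['vfov'])/2); T=np.array(c['cam_to_world'])
    r=np.array([(u-c['cx'])/f,-(v-c['cy'])/f,-1])
    if z is None: p=r*d[int(round(v)),int(round(u))]; return T[:3,:3]@p+T[:3,3]
    R=T[:3,:3]@r; return T[:3,3]+R*(z-T[2,3])/R[2]
def w2px(c,p):
    f=192/np.tan(np.radians(c['vfov'])/2); T=np.array(c['cam_to_world'])
    q=T[:3,:3].T@(np.array(p)-T[:3,3]); return c['cx']-f*q[0]/q[2], c['cy']+f*q[1]/q[2]
E
python3 - <<'E'
from h import *
np.set_printoptions(precision=4,suppress=True)
s=status.observe(); print(s['t'],s['tool_pos'],s['eef_rot'],s['width'])
for n in ['scene','side','wrist']:
    im,d,c=shot(n); cv2.imwrite(f'pics/{n}0.png',im); np.save(f'{n}0.npy',d)
    print(n,{k:(np.array(v).tolist() if k=='cam_to_world' else v) for k,v in c.items()})
    if n!='wrist' or 1:
        for t in ['rig','saddle','pointer','mark','lever_grip','stop_plate','square','brace','screwdriver_3','bit_holder','kapton_roll']:
            r=models.find_in(t,n)[:2]
            for o in r:
                print(n,t,round(o['conf'],2),np.round(o['extent'],1))
E
```

```text
0.0 [ 0.1311 -0.5339  0.2049] [[ 0.9711  0.2385 -0.0002]
 [ 0.2385 -0.9711  0.0012]
 [ 0.0001 -0.0012 -1.    ]] 0.09444952341478281
scene {'vfov': 42.40458848355432, 'cx': 258.0901808168363, 'cy': 192.80998743490744, 'cam_to_world': [[-0.9118922868490063, 0.2766049509714341, -0.30321965352427327, 0.17314088543708459], [-0.4101581648805358, -0.6410186463251989, 0.6487413774727496, 0.8522306696981308], [-0.014924374932334927, 0.7159502749224279, 0.6979917383976538, 1.0651978968224298], [0.0, 0.0, 0.0, 1.0]]}
scene rig 0.62 [233.  248.8  16.8  25.1]
scene rig 0.44 [269.4 263.9  31.7  11.9]
scene saddle 0.96 [256.2 252.2  58.8  32.8]
scene pointer 0.81 [255.6 250.8  69.   32.3]
scene lever_grip 0.5 [233.8 248.8  18.9  25.4]
scene stop_plate 0.74 [268.1 264.   35.9  11.2]
scene square 0.74 [328.8 168.4  37.5  40.9]
scene brace 0.71 [328.  166.6  39.3  31.6]
scene screwdriver_3 0.55 [268.9 155.3  40.1  15.6]
scene screwdriver_3 0.51 [255.1 252.   66.3  33.4]
scene bit_holder 0.51 [238.8 164.   26.2  11. ]
scene kapton_roll 0.52 [228.4 186.9  24.6  18.9]
scene kapton_roll 0.52 [267.8 264.7 
[... 751 characters left out ...]
e square 0.85 [206.6 285.6  63.1  41.7]
side square 0.29 [217.2 183.8  34.7  12.3]
side brace 0.75 [205.9 285.9  63.1  40.1]
side screwdriver_3 0.62 [299.3 268.   70.8  12.3]
side bit_holder 0.72 [219.4 182.5  38.7  13.6]
side bit_holder 0.57 [327.1 250.3  32.1  16.2]
side kapton_roll 0.72 [310.9 228.3  27.4  18.2]
wrist {'vfov': 59.603181107846495, 'cx': 254.15659432198947, 'cy': 190.21204851244053, 'cam_to_world': [[0.239079433519137, 0.9365990858089418, 0.25617021085602554, 0.20618826642086327], [-0.9709999863993692, 0.23067052451773085, 0.0628501036684698, -0.5163064310537547], [-0.00022556726509104615, -0.26376743843880135, 0.9645862779134067, 0.3845892064359418], [0.0, 0.0, 0.0, 1.0]]}
```

Run:
```python
import cv2,numpy as np
a=cv2.imread('pics/scene0.png')[130:310,160:400]; b=cv2.imread('pics/side0.png')[130:330,140:380]
a=cv2.resize(a,None,fx=3.3,fy=3.3,interpolation=cv2.INTER_CUBIC);b=cv2.resize(b,None,fx=3,fy=3,interpolation=cv2.INTER_CUBIC)
cv2.imwrite('pics/a.png',a);cv2.imwrite('pics/b.png',b)
```

```text
(no output)
```

View pics/a.png

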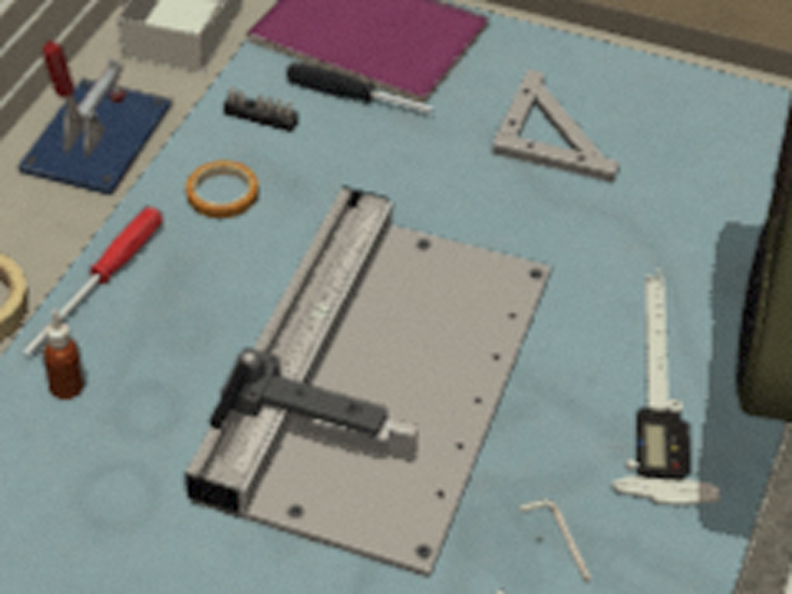

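View pics/b.png

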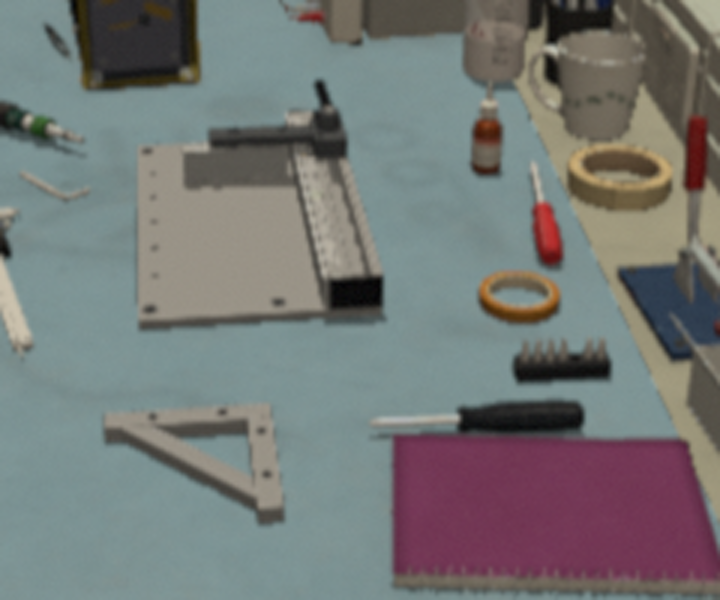

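The scene shot shows the plate corners at about crop (430,572) and (550,265), with the carriage at (250,380). In the side shot the square's right angle is at crop (268,408), pointing toward +x,+y.

Run:
```python
from h import *
np.set_printoptions(precision=4,suppress=True)
cs=eyes.calibration('scene');cd=eyes.calibration('side')
A=lambda x,y:(160+x/3.3,130+y/3.3); B=lambda x,y:(140+x/3,130+y/3)
for n,c,z,p in [('NL',cs,.01,A(430,572)),('NR',cs,.01,A(550,265)),('sdNR',cd,.01,B(139,325)),('sdNL',cd,.01,B(138,146)),('sdFR',cd,.01,B(383,316)),
 ('railtopNRfront',cd,.04,B(330,278)),('railtopFR',cd,.04,B(380,276)),('sqcorner',cd,.014,B(270,406)),('sq xend',cd,.014,B(106,416)),('sq yend',cd,.014,B(283,515)),
 ('sq corner s',cs,.014,A(500,140)),('sq xend s',cs,.014,A(616,168)),('sq yend s',cs,.014,A(535,75)),('levertip s',cs,.085,A(218,420)),('axis s',cs,.085,A(252,358)),('axis sd',cd,.085,B(327,115)),('levertip sd',cd,.085,B(320,84)),('kapt',cd,.01,B(520,297)),('bit',cd,.02,B(562,365)),('sd',cd,.015,B(480,415))]:
    print(n,px2w(c,None,*p,z=z))
```

```text
NL [0.3969 0.1982 0.01  ]
NR [ 0.4162 -0.1412  0.01  ]
sdNR [ 0.4173 -0.1538  0.01  ]
sdNL [0.3993 0.1899 0.01  ]
sdFR [ 0.6135 -0.1518  0.01  ]
railtopNRfront [ 0.571  -0.1396  0.04  ]
railtopFR [ 0.6117 -0.1387  0.04  ]
sqcorner [ 0.5181 -0.2784  0.014 ]
sq xend [ 0.4005 -0.2834  0.014 ]
sq yend [ 0.5229 -0.4023  0.014 ]
sq corner s [ 0.5123 -0.2763  0.014 ]
sq xend s [ 0.3987 -0.2822  0.014 ]
sq yend s [ 0.5132 -0.382   0.014 ]
levertip s [0.5777 0.1841 0.085 ]
axis s [0.5811 0.1183 0.085 ]
axis sd [0.583  0.0868 0.085 ]
levertip sd [0.5811 0.1632 0.085 ]
kapt [ 0.7308 -0.1284  0.01  ]
bit [ 0.7404 -0.2472  0.02  ]
sd [ 0.6691 -0.3008  0.015 ]
```

```bash
python3 -m creep '[{"claw":94,"tx":31,"ty":-29},{"tx":31,"ty":-29},{"tx":31,"ty":-29},{"tx":31,"ty":-29},{"tx":31,"ty":-29},{"tx":31,"ty":-29},{"tx":31,"ty":-29},{"tx":31,"ty":-29},{"tx":31,"ty":-29},{"tx":31,"ty":-29},{"tx":31,"ty":-29},{"tx":31,"ty":-29},{"tx":31,"ty":-29},{"tx":31,"ty":-29},{"tx":31,"ty":-29},{"tx":31,"ty":-29},{"twist":-0.139},{"twist":-0.139},{"twist":-0.139},{"twist":-0.139}]' && python3 -m creep '[{"twist":-0.139},{"twist":-0.139},{"twist":-0.139},{"twist":-0.139},{"twist":-0.139},{"twist":-0.139},{"tx":0}]'
python3 - <<'E'
from h import *
im,d,c=shot('wrist'); cv2.imwrite('pics/w1.png',im); np.save('w1.npy',d); np.save('w1c.npy',c,allow_pickle=True)
for t in ['saddle','pointer','mark','lever_grip','stop_plate']:
    for o in models.find_in(t,'wrist')[:2]: print(t,round(o['conf'],2),np.round(o['extent'],1))
cv2.imwrite('pics/w1b.png',cv2.resize(im,(800,600),interpolation=cv2.INTER_CUBIC))
E
```

```text
$[0]: bad value
```

View pics/w1b.png

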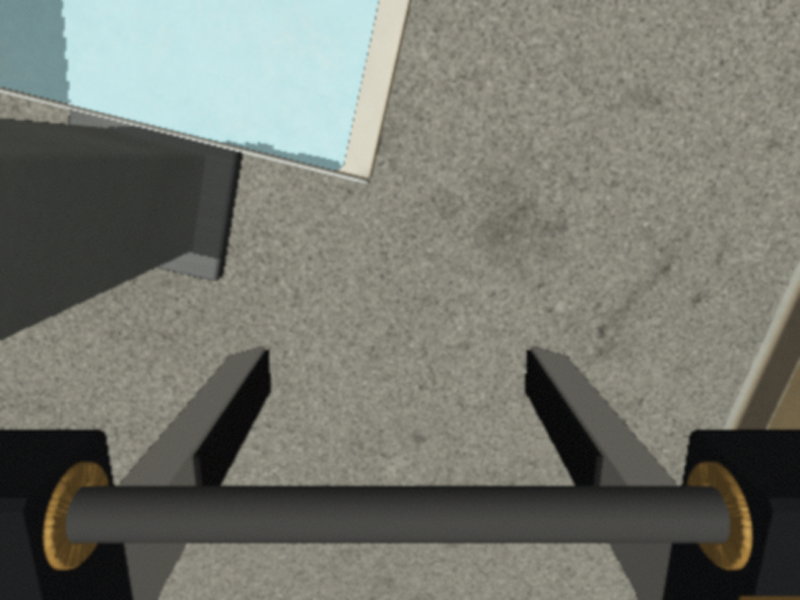

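The picture shows only floor and the fingers: the call was refused because every row needs all its fields.

```bash
python3 -m creep '[{"claw":94,"tx":32,"ty":-29,"tz":0,"twist":0},{"claw":94,"tx":32,"ty":-29,"tz":0,"twist":0},{"claw":94,"tx":32,"ty":-29,"tz":0,"twist":0},{"claw":94,"tx":32,"ty":-29,"tz":0,"twist":0},{"claw":94,"tx":32,"ty":-29,"tz":0,"twist":0},{"claw":94,"tx":32,"ty":-29,"tz":0,"twist":0},{"claw":94,"tx":32,"ty":-29,"tz":0,"twist":0},{"claw":94,"tx":32,"ty":-29,"tz":0,"twist":0},{"claw":94,"tx":32,"ty":-29,"tz":0,"twist":0},{"claw":94,"tx":32,"ty":-29,"tz":0,"twist":0},{"claw":94,"tx":32,"ty":-29,"tz":0,"twist":0},{"claw":94,"tx":32,"ty":-29,"tz":0,"twist":0},{"claw":94,"tx":32,"ty":-29,"tz":0,"twist":0},{"claw":94,"tx":32,"ty":-29,"tz":0,"twist":0},{"claw":94,"tx":32,"ty":-29,"tz":0,"twist":0},{"claw":94,"tx":0,"ty":0,"tz":0,"twist":-0.139},{"claw":94,"tx":0,"ty":0,"tz":0,"twist":-0.139},{"claw":94,"tx":0,"ty":0,"tz":0,"twist":-0.139},{"claw":94,"tx":0,"ty":0,"tz":0,"twist":-0.139},{"claw":94,"tx":0,"ty":0,"tz":0,"twist":-0.139}]' && python3 -m creep '[{"claw":94,"tx":0,"ty":0,"tz":0,"twist":-0.139},{"claw":94,"tx":0,"ty":0,"tz":0,"twist":-0.139},{"claw":94,"tx":0,"ty":0,"tz":0,"twist":-0.139},{"claw":94,"tx":0,"ty":0,"tz":0,"twist":-0.139},{"claw":94,"tx":0,"ty":0,"tz":0,"twist":-0.139},{"claw":94,"tx":0,"ty":0,"tz":0,"twist":0},{"claw":94,"tx":0,"ty":0,"tz":0,"twist":0}]'
python3 - <<'E'
from h import *
print(status.observe()['tool_pos'],status.observe()['eef_rot'])
im,d,c=shot('wrist'); cv2.imwrite('pics/w2.png',im); np.save('w2.npy',d); np.save('w2c.npy',c,allow_pickle=True)
for t in ['saddle','pointer','mark','lever_grip','stop_plate']:
    for o in models.find_in(t,'wrist')[:2]: print(t,round(o['conf'],2),np.round(o['extent'],1))
cv2.imwrite('pics/w2b.png',cv2.resize(im,(800,600),interpolation=cv2.INTER_CUBIC))
E
```

```text
t: 4.1
tool_pos: [0.4936, 0.0029, 0.2055]
eef_rot: [[0.588, 0.809, 0.0], [0.809, -0.588, 0.0], [0.0, 0.0, -1.0]]
force: [1.1, -0.2, -0.4]
width: 0.094
finger_force: 0.0
t: 4.8
tool_pos: [0.4936, 0.0028, 0.2055]
eef_rot: [[-0.056, 0.998, 0.0], [0.998, 0.056, -0.0], [-0.0, 0.0, -1.0]]
force: [0.2, -0.1, 0.5]
width: 0.0943
finger_force: 0.0
[0.49356931 0.00279409 0.20547011] [[-5.57798596e-02  9.98443090e-01  4.90760876e-05]
 [ 9.98443092e-01  5.57798599e-02 -4.21628876e-06]
 [-6.94718167e-06  4.87644966e-05 -9.99999999e-01]]
saddle 0.61 [364.4  39.7  31.6  76.6]
saddle 0.6 [295.4  48.3 170.9  93.4]
pointer 0.89 [296.5  46.7 168.   93. ]
mark 0.73 [269.4 147.9 199.5 295.9]
mark 0.55 [438.4 273.7  55.9  54. ]
lever_grip 0.58 [363.8  38.8  30.7  77.6]
stop_plate 0.78 [222.7  70.   26.3  12.5]
```

View pics/w2b.png

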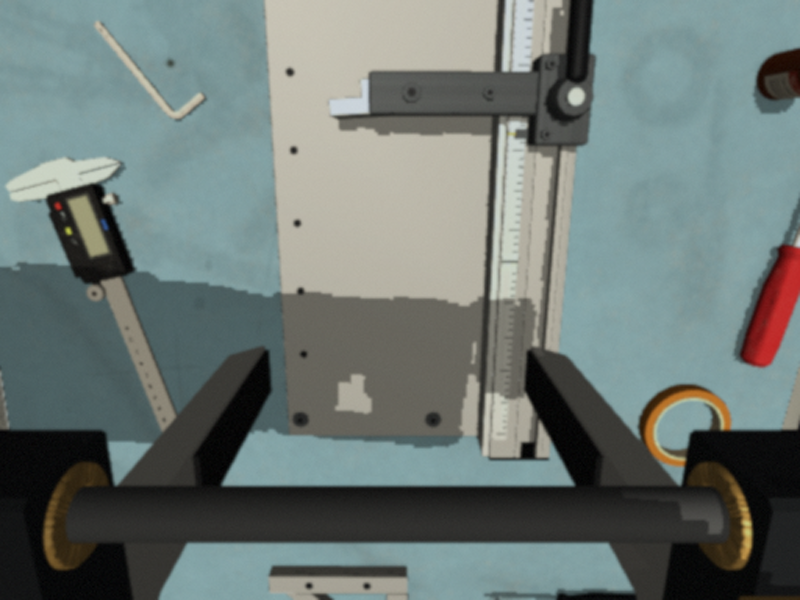

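The wrist shot shows the carriage saddle at (565,95), the lever axis at (575,97) with the handle up to (580,0). The brass pointer is near (513,133), and a candidate tab line near (508,262).

Run:
```python
from h import *
np.set_printoptions(precision=4,suppress=True)
im=cv2.imread('pics/w2.png');d=np.load('w2.npy');c=np.load('w2c.npy',allow_pickle=True).item()
k=.64
for n,u,v,z in [('plL top',266,1,.01),('plL bot',288,432,.01),('plR bot',475,436,.01),('axis',575,97,.085),('handleL',568,10,.085),('handleR',591,10,.085),('saddle nr',530,143,.062),('saddle fr',586,146,.062),('saddle fl',594,56,.062),('saddle nl',538,56,.062),('ptr',513,133,.042),('line',508,262,.04),('rail front bot',487,457,.04),('rail back bot',547,459,.04)]:
    print(n,px2w(c,d,u*k,v*k,z), px2w(c,d,u*k,v*k))
cr=im[60:230,290:390]; cv2.imwrite('pics/cr.png',cv2.resize(cr,None,fx=3.5,fy=3.5,interpolation=cv2.INTER_CUBIC))
```

```text
plL top [0.4005 0.1688 0.01  ] [0.4005 0.1688 0.01  ]
plL bot [ 0.4151 -0.1395  0.01  ] [ 0.413  -0.1455 -0.0002]
plR bot [ 0.5643 -0.1347  0.01  ] [ 0.5665 -0.1408 -0.0008]
axis [0.5836 0.1138 0.085 ] [0.5846 0.1142 0.0816]
handleL [0.5738 0.1554 0.085 ] [0.5918 0.1718 0.0207]
handleR [0.5856 0.1561 0.085 ] [0.5859 0.1563 0.0841]
saddle nr [0.5679 0.0896 0.062 ] [0.5709 0.09   0.0495]
saddle fr [0.6012 0.0898 0.062 ] [0.6224 0.0919 0.0008]
saddle fl [0.5983 0.1388 0.062 ] [0.5984 0.1388 0.0619]
saddle nl [0.5666 0.137  0.062 ] [0.5719 0.1409 0.0399]
ptr [0.5614 0.0957 0.042 ] [0.5614 0.0956 0.042 ]
line [0.568  0.0135 0.04  ] [0.5678 0.0136 0.0408]
rail front bot [ 0.5689 -0.1345  0.04  ] [ 0.578  -0.1589  0.0006]
rail back bot [ 0.6138 -0.1337  0.04  ] [ 0.6133 -0.133   0.0411]
```

View pics/cr.png

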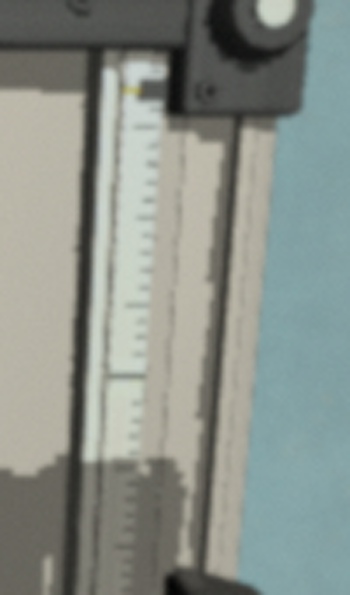

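```bash
python3 -m creep '[{"claw":40,"tx":40,"ty":24,"tz":0,"twist":0},{"claw":40,"tx":40,"ty":24,"tz":0,"twist":0},{"claw":40,"tx":40,"ty":24,"tz":0,"twist":0},{"claw":40,"tx":41,"ty":24.6,"tz":0,"twist":0},{"claw":40,"tx":0,"ty":0,"tz":35,"twist":0},{"claw":40,"tx":0,"ty":0,"tz":35,"twist":0},{"claw":40,"tx":0,"ty":0,"tz":35,"twist":0},{"claw":40,"tx":0,"ty":0,"tz":33,"twist":0},{"claw":40,"tx":0,"ty":0,"tz":0,"twist":0},{"claw":5,"tx":0,"ty":0,"tz":0,"twist":0},{"claw":5,"tx":0,"ty":0,"tz":0,"twist":0},{"claw":5,"tx":0,"ty":0,"tz":0,"twist":0},{"claw":5,"tx":0,"ty":0,"tz":0,"twist":0},{"claw":5,"tx":0,"ty":0,"tz":0,"twist":0}]' 12
```

```text
t: 6.5
tool_pos: [0.5808, 0.1695, 0.0686]
eef_rot: [[-0.06, 0.998, 0.002], [0.998, 0.06, 0.0], [0.0, 0.002, -1.0]]
force: [-1.2, 0.8, 6.5]
width: 0.0108
finger_force: 12.0
```

```bash
python3 -m creep '[{"claw":5,"tx":-0.5,"ty":-7.2,"tz":-0.5,"twist":-0.131},{"claw":5,"tx":-0.5,"ty":-7.2,"tz":0,"twist":-0.131},{"claw":5,"tx":-0.5,"ty":-7.2,"tz":0,"twist":-0.131},{"claw":5,"tx":-0.5,"ty":-7.2,"tz":0,"twist":-0.131},{"claw":5,"tx":-0.5,"ty":-7.2,"tz":0,"twist":-0.131},{"claw":5,"tx":-0.5,"ty":-7.2,"tz":0,"twist":-0.131},{"claw":5,"tx":-0.5,"ty":-7.2,"tz":0,"twist":-0.131},{"claw":5,"tx":-0.5,"ty":-7.2,"tz":0,"twist":-0.131},{"claw":5,"tx":-0.5,"ty":-7.2,"tz":0,"twist":-0.131},{"claw":5,"tx":-0.5,"ty":-7.2,"tz":0,"twist":-0.131},{"claw":5,"tx":-0.5,"ty":-7.2,"tz":0,"twist":-0.131},{"claw":5,"tx":-0.5,"ty":-7.2,"tz":0,"twist":-0.131},{"claw":5,"tx":0,"ty":0,"tz":0,"twist":0}]'
```

```text
t: 7.8
tool_pos: [0.53, 0.1107, 0.0684]
eef_rot: [[-0.998, -0.066, 0.003], [-0.066, 0.998, 0.001], [-0.003, 0.001, -1.0]]
force: [8.8, 3.7, -5.8]
width: 0.0109
finger_force: 12.0
```

```bash
python3 -m creep '[{"claw":40,"tx":0,"ty":0,"tz":0,"twist":0},{"claw":40,"tx":0,"ty":0,"tz":0,"twist":0},{"claw":75,"tx":0,"ty":0,"tz":-20,"twist":0.016},{"claw":75,"tx":0,"ty":0,"tz":-20,"twist":0},{"claw":75,"tx":-27,"ty":0,"tz":0,"twist":0},{"claw":75,"tx":-27,"ty":0,"tz":0,"twist":0},{"claw":75,"tx":0,"ty":0,"tz":0,"twist":0},{"claw":75,"tx":0,"ty":0,"tz":20,"twist":0},{"claw":75,"tx":0,"ty":0,"tz":20,"twist":0},{"claw":75,"tx":0,"ty":0,"tz":20,"twist":0},{"claw":75,"tx":0,"ty":0,"tz":0,"twist":0},{"claw":44,"tx":0,"ty":0,"tz":0,"twist":0},{"claw":44,"tx":0,"ty":0,"tz":0,"twist":0},{"claw":44,"tx":0,"ty":0,"tz":0,"twist":0},{"claw":44,"tx":0,"ty":0,"tz":0,"twist":0},{"claw":44,"tx":0,"ty":0,"tz":0,"twist":0}]' 20
cat > m.py <<'E'
from h import *
import sys
np.set_printoptions(precision=4,suppress=True)
print(status.observe()['t'],status.observe()['tool_pos'])
im,d,c=shot('wrist'); n=sys.argv[1]; cv2.imwrite(f'pics/{n}.png',im); np.save(f'{n}.npy',d); np.save(f'{n}c.npy',c,allow_pickle=True)
for t in sys.argv[2:]:
    for o in models.find_in(t,'wrist')[:2]: print(t,round(o['conf'],2),np.round(o['extent'],1))
print('line pred',w2px(c,[.568,.0135,.04]),'ptr pred',w2px(c,[.5614,.0957,.042]))
E
python3 m.py w3 pointer mark lever_grip saddle
python3 - <<'E'
import cv2; im=cv2.imread('pics/w3.png'); cv2.imwrite('pics/w3b.png',cv2.resize(im,(800,600),interpolation=cv2.INTER_CUBIC))
E
```

```text
t: 9.4
tool_pos: [0.5834, 0.1136, 0.049]
eef_rot: [[-0.999, -0.045, 0.002], [-0.045, 0.999, 0.001], [-0.002, 0.001, -1.0]]
force: [-0.2, 5.0, 6.9]
width: 0.0493
finger_force: 20.0
9.4 [0.5834 0.1136 0.049 ]
pointer 0.86 [253.9 139.2  95.6 278.2]
mark 0.84 [ 86.  199.1  27.1  13.7]
lever_grip 0.58 [254.4 199.8  45.5 165.9]
saddle 0.77 [256.6 141.2  91.1 282.3]
saddle 0.35 [259.2  10.4  44.4  13.5]
line pred (np.float64(85.23893721995358), np.float64(198.19267354619828)) ptr pred (np.float64(225.66626260367292), np.float64(194.47162435483418))
```

View pics/w3b.png

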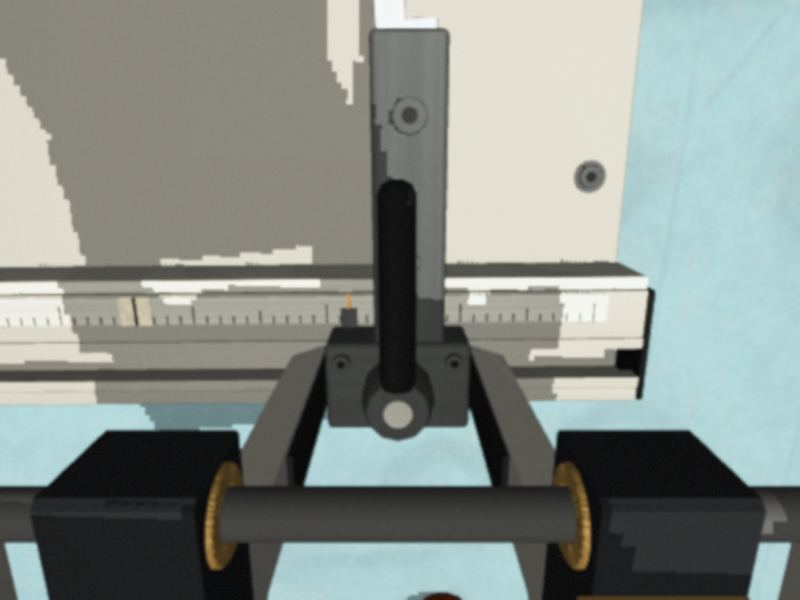

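The wrist view now shows the lever open toward the robot, the saddle pinched, the brass pointer tip at (348,298), and the cream tab with its line at (135,311), in the 800-px picture.

```bash
cat > p.py <<'E'
from h import *
import sys
np.set_printoptions(precision=4,suppress=True)
n=sys.argv[1]; ul,vl,up,vp=map(float,sys.argv[2:6])
im=cv2.imread(f'pics/{n}.png').astype(float); c=np.load(f'{n}c.npy',allow_pickle=True).item()
g=im.sum(2)
r=g[int(vl)-4:int(vl)+5,int(ul)-6:int(ul)+7].mean(0); w=np.clip(np.median(r)-r-15,0,None); print(r.astype(int)); 
u=int(ul)-6+(w*np.arange(13)).sum()/w.sum(); L=px2w(c,None,u,vl,.04)
col=im[...,2]-im[...,0]; r=col[int(vp)-3:int(vp)+3,int(up)-6:int(up)+7].mean(0); print(r.astype(int)); w=np.clip(r-np.median(r)-10,0,None)
v=int(up)-6+(w*np.arange(13)).sum()/w.sum(); P=px2w(c,None,v,vp,.042)
a=np.radians(2.9); ry=np.array([-np.sin(a),np.cos(a),0]); print('line',u,L,'ptr',v,P,'along rig y: line-ptr mm',(L-P)@ry*1000)
R=np.array(status.observe()['eef_rot']); print('rail dir in tool for 2.6/2.9/3.2', [ (R.T@np.array([-np.sin(q),np.cos(q),0])).round(4) for q in np.radians([2.6,2.9,3.2])])
E
python3 p.py w3 86.4 199 222.7 191
python3 - <<'E'
from h import *
c=np.load('w3c.npy',allow_pickle=True).item()
# front edge (top of rail lower edge) direction & plate edges
im=cv2.imread('pics/w3.png'); g=cv2.cvtColor(im,cv2.COLOR_BGR2GRAY)
for lo,hi,z in [(225,250,.04),(165,178,.04)]:
  pts=[]
  for u in list(range(5,200,8))+list(range(290,375,8)):
    s=np.gradient(g[lo:hi,u].astype(float)); v=lo+np.argmax(abs(s)); pts.append(px2w(c,None,u,v,z)[:2])
  P=np.array(pts,np.float32); l=cv2.fitLine(P,cv2.DIST_HUBER,0,.001,.001).ravel(); print(l, np.degrees(np.arctan2(-l[0]*np.sign(l[1]),abs(l[1]))))
E
```

```text
[558 560 563 555 506 374 269 375 513 561 567 566 566]
[13 12 13 12 19 48 91 99 61 23 14 13 13]
line 85.97855973813421 [0.5685 0.0139 0.04  ] ptr 222.6179129005752 [0.5594 0.0939 0.042 ] along rig y: line-ptr mm -80.36594202691354
rail dir in tool for 2.6/2.9/3.2 [array([0.0002, 1.    , 0.0007]), array([0.0054, 1.    , 0.0007]), array([0.0106, 0.9999, 0.0006])]
[ 0.07377658 -0.9972748   0.59265506  0.04444254] 4.230931
[ 0.01964927 -0.99980694  0.5496629   0.08964793] 1.1258926
```

```bash
python3 -m creep '[{"claw":44,"tx":0,"ty":-3,"tz":0,"twist":0},{"claw":44,"tx":0,"ty":-6,"tz":0,"twist":0},{"claw":44,"tx":0,"ty":-8,"tz":0,"twist":0},{"claw":44,"tx":-0.1,"ty":-8,"tz":0,"twist":0},{"claw":44,"tx":0,"ty":-8,"tz":0,"twist":0},{"claw":44,"tx":-0.1,"ty":-8,"tz":0,"twist":0},{"claw":44,"tx":0,"ty":-8,"tz":0,"twist":0},{"claw":44,"tx":0,"ty":-8,"tz":0,"twist":0},{"claw":44,"tx":-0.1,"ty":-8,"tz":0,"twist":0},{"claw":44,"tx":0,"ty":-7,"tz":0,"twist":0},{"claw":44,"tx":0,"ty":-5,"tz":0,"twist":0},{"claw":44,"tx":0,"ty":-2,"tz":0,"twist":0},{"claw":44,"tx":0,"ty":0,"tz":0,"twist":0},{"claw":44,"tx":0,"ty":0,"tz":0,"twist":0}]' 25
python3 m.py w4 pointer mark
python3 - <<'E'
import cv2; im=cv2.imread('pics/w4.png')[150:250,150:330]; cv2.imwrite('pics/w4b.png',cv2.resize(im,None,fx=4.4,fy=4.4,interpolation=cv2.INTER_CUBIC))
E
```

```text
t: 11.05
tool_pos: [0.5875, 0.0351, 0.049]
eef_rot: [[-0.999, -0.045, 0.003], [-0.045, 0.999, 0.001], [-0.003, 0.001, -1.0]]
force: [3.3, 7.6, 4.9]
width: 0.0496
finger_force: 25.0
11.05 [0.5875 0.0351 0.049 ]
pointer 0.61 [254.4 139.9  90.5 279.8]
pointer 0.35 [249.4  10.8  19.5  17.8]
mark 0.46 [219.3 198.   24.8  16.2]
line pred (np.float64(219.45422200395478), np.float64(197.2654951182158)) ptr pred (np.float64(361.7136242117193), np.float64(193.5226576763879))
```

View pics/w4b.png

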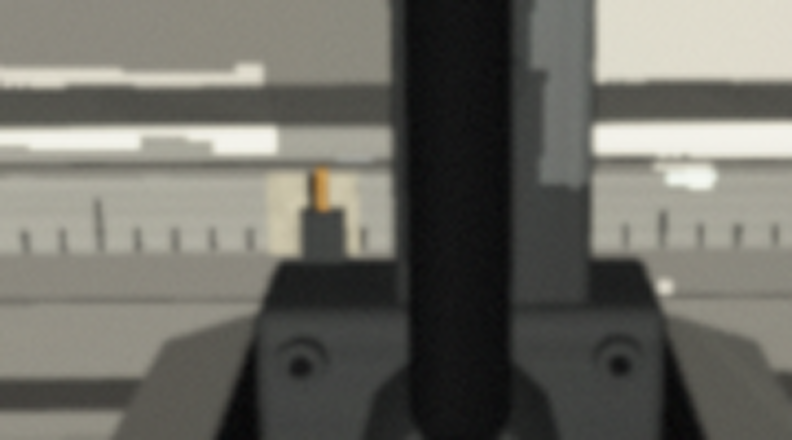

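The pointer (crop column 321) is just left-side of the saddle and slightly short of the line, whose dark edge shows at 312; the tab spans 268–357.

```bash
cat > q.py <<'E'
from h import *
import sys
n=sys.argv[1]; im=cv2.imread(f'pics/{n}.png').astype(float); c=np.load(f'{n}c.npy',allow_pickle=True).item()
print('row189-196 R-B',(im[189:197,212:236,2]-im[189:197,212:236,0]).mean(0).astype(int)); print('sum',im[189:197,205:240].sum(2).mean(0).astype(int)); print('row201-206',im[201:206,205:240].sum(2).mean(0).astype(int))
for u in (220,221,222,223): print(u,px2w(c,None,u,198,.04)[1],px2w(c,None,u,192,.042)[1])
E
python3 q.py w4
```

```text
row189-196 R-B [ 30  30  31  31  31  30  29  26  23  57  98 105  70  39  30  31  31  30
  27  21  15  13  13  13]
sum [482 484 483 483 488 506 529 538 543 552 555 556 551 530 443 285 268 370
 425 474 529 547 547 547 543 530 507 491 488 486 486 486 473 416 289]
row201-206 [464 406 417 484 508 521 547 566 569 563 552 534 474 345 231 198 200 203
 199 203 204 205 233 349 486 534 476 390 437 491 504 505 496 449 332]
220 0.013827374354002626 0.01394153993498088
221 0.014412170524007395 0.014517237356586558
222 0.014996972221525722 0.015092940192659977
223 0.015581779446635975 0.015668648443277533
```

```bash
python3 -m creep '[{"claw":44,"tx":0,"ty":-0.7,"tz":0,"twist":0},{"claw":44,"tx":0,"ty":-0.7,"tz":0,"twist":0},{"claw":44,"tx":0,"ty":0,"tz":0,"twist":0},{"claw":44,"tx":0,"ty":0,"tz":0,"twist":0}]'
python3 m.py w5; python3 q.py w5
```

```text
t: 11.6
tool_pos: [0.5876, 0.0342, 0.049]
eef_rot: [[-0.999, -0.045, 0.003], [-0.045, 0.999, 0.002], [-0.003, 0.002, -1.0]]
force: [2.7, 10.7, 5.0]
width: 0.0496
finger_force: 25.0
11.6 [0.5876 0.0342 0.049 ]
line pred (np.float64(220.94910222649753), np.float64(197.2705744283788)) ptr pred (np.float64(363.2029045618839), np.float64(193.52173643352626))
row189-196 R-B [ 24  28  30  31  30  31  30  30  32  48  90 104  71  39  31  31  31  31
  30  30  25  17  14  13]
sum [483 482 483 484 483 484 497 517 532 540 546 554 554 546 539 505 436 393
 419 471 526 543 547 551 553 551 542 523 496 488 488 485 476 422 300]
row201-206 [506 491 436 404 466 501 513 534 561 569 567 547 482 352 233 200 199 198
 201 201 207 206 231 346 489 557 560 514 426 412 481 504 496 453 337]
220 0.012953778919261326 0.013065921530385827
221 0.013538511615781474 0.013641556604722233
222 0.014123252324465624 0.014217199527365464
223 0.014708001045478463 0.014792850298476035
```

```bash
python3 -m creep '[{"claw":44,"tx":0,"ty":-0.6,"tz":0,"twist":0},{"claw":44,"tx":0,"ty":0,"tz":0,"twist":0},{"claw":44,"tx":0,"ty":0,"tz":0,"twist":0}]'
python3 m.py w6; python3 q.py w6
```

```text
t: 11.95
tool_pos: [0.5876, 0.0337, 0.049]
eef_rot: [[-0.999, -0.045, 0.003], [-0.045, 0.999, 0.002], [-0.003, 0.002, -1.0]]
force: [2.6, 11.5, 6.2]
width: 0.0496
finger_force: 25.0
11.95 [0.5876 0.0337 0.049 ]
line pred (np.float64(221.87133737632684), np.float64(197.26710082420053)) ptr pred (np.float64(364.1335782123371), np.float64(193.51824633350648))
row189-196 R-B [ 18  25  29  30  31  31  30  31  34  54  92 105  72  39  31  30  31  31
  31  31  29  25  16  13]
sum [484 484 481 483 483 484 485 499 519 535 542 547 551 548 545 538 517 473
 440 469 523 542 547 551 556 557 550 540 520 493 486 486 476 424 307]
row201-206 [506 506 491 436 406 473 505 513 534 561 570 555 491 355 236 200 199 200
 204 201 201 207 233 349 491 560 574 561 511 424 422 485 496 453 336]
220 0.01241490274961769 0.012526800088293755
221 0.012999629211678198 0.013102428986830176
222 0.013584363963444816 0.013678066005538371
223 0.014169107005093828 0.014253711144590165
```

```bash
python3 -m creep '[{"claw":44,"tx":0,"ty":0.5,"tz":0,"twist":0},{"claw":44,"tx":0,"ty":0.5,"tz":0,"twist":0},{"claw":75,"tx":0,"ty":0,"tz":0,"twist":0},{"claw":75,"tx":0,"ty":0,"tz":0,"twist":0},{"claw":75,"tx":0,"ty":0,"tz":0,"twist":0}]'
python3 m.py w7; python3 q.py w7
```

```text
t: 12.5
tool_pos: [0.5865, 0.033, 0.0477]
eef_rot: [[-0.999, -0.045, -0.001], [-0.045, 0.999, -0.0], [0.001, -0.0, -1.0]]
force: [-0.1, 0.1, 0.9]
width: 0.0702
finger_force: 0.0
12.5 [0.5865 0.033  0.0477]
line pred (np.float64(222.8550890994683), np.float64(199.89942240249758)) ptr pred (np.float64(365.82473607602617), np.float64(196.18375900851913))
row189-196 R-B [13 16 20 23 23 24 24 24 23 27 44 73 81 54 30 24 25 24 24 24 24 23 20 14]
sum [418 419 419 420 423 425 425 428 437 449 458 461 464 464 462 461 457 439
 409 391 412 450 468 475 479 480 478 474 465 451 431 425 423 417 379]
row201-206 [482 481 481 477 455 443 469 482 492 517 541 547 532 470 336 219 190 191
 194 199 200 195 195 229 348 480 540 547 541 505 449 446 472 480 461]
220 0.011816445433934786 0.011933758087638587
221 0.01239759087488004 0.01250586577503933
222 0.012978736846367037 0.013077973982169665
223 0.013559883348396501 0.01365008270903031
```

```bash
python3 -m creep '[{"claw":75,"tx":0,"ty":0,"tz":-28,"twist":0},{"claw":75,"tx":0,"ty":0,"tz":-28,"twist":0},{"claw":60,"tx":27,"ty":0,"tz":0,"twist":0},{"claw":40,"tx":26.5,"ty":0,"tz":0,"twist":0},{"claw":40,"tx":0,"ty":0,"tz":0,"twist":0},{"claw":40,"tx":0,"ty":0,"tz":18,"twist":0},{"claw":40,"tx":0,"ty":0,"tz":18,"twist":0},{"claw":40,"tx":0,"ty":0,"tz":0,"twist":0}]' 12
python3 m.py w8 lever_grip
```

```text
t: 13.35
tool_pos: [0.5326, 0.0307, 0.066]
eef_rot: [[-0.999, -0.045, -0.003], [-0.045, 0.999, -0.0], [0.003, 0.0, -1.0]]
force: [-0.0, -0.2, 0.4]
width: 0.0397
finger_force: 0.0
13.35 [0.5326 0.0307 0.066 ]
lever_grip 0.73 [255.2 286.4  31.6 129.4]
lever_grip 0.67 [227.2 268.6  21.7  13.9]
line pred (np.float64(226.9787747321047), np.float64(268.33160769156717)) ptr pred (np.float64(349.72891481967184), np.float64(265.9234165347493))
```

```bash
python3 -m creep '[{"claw":5,"tx":0,"ty":0,"tz":0,"twist":0},{"claw":5,"tx":0,"ty":0,"tz":0,"twist":0},{"claw":5,"tx":0,"ty":0,"tz":0,"twist":0},{"claw":5,"tx":0,"ty":0,"tz":0,"twist":0},{"claw":5,"tx":-0.5,"ty":7.2,"tz":0,"twist":0.131},{"claw":5,"tx":-0.5,"ty":7.2,"tz":0,"twist":0.131},{"claw":5,"tx":-0.5,"ty":7.2,"tz":0,"twist":0.131},{"claw":5,"tx":-0.5,"ty":7.2,"tz":0,"twist":0.131},{"claw":5,"tx":-0.5,"ty":7.2,"tz":0,"twist":0.131},{"claw":5,"tx":-0.5,"ty":7.2,"tz":0,"twist":0.131},{"claw":5,"tx":-0.5,"ty":7.2,"tz":0,"twist":0.131},{"claw":5,"tx":-0.5,"ty":7.2,"tz":0,"twist":0.131},{"claw":5,"tx":-0.5,"ty":7.2,"tz":0,"twist":0.131},{"claw":5,"tx":-0.5,"ty":7.2,"tz":0,"twist":0.131},{"claw":5,"tx":-0.5,"ty":7.2,"tz":0,"twist":0.131},{"claw":5,"tx":-0.5,"ty":7.2,"tz":0,"twist":0.131},{"claw":5,"tx":0,"ty":1.5,"tz":0,"twist":0.03},{"claw":5,"tx":0,"ty":0,"tz":0,"twist":0}]' 15
```

```text
t: 15.25
tool_pos: [0.5874, 0.0891, 0.0684]
eef_rot: [[-0.013, 1.0, -0.001], [1.0, 0.013, 0.001], [0.001, -0.001, -1.0]]
force: [-5.3, 5.1, 5.6]
width: 0.0106
finger_force: 15.0
```

```bash
python3 -m creep '[{"claw":40,"tx":0,"ty":0,"tz":0,"twist":0},{"claw":40,"tx":0,"ty":0,"tz":0,"twist":0},{"claw":40,"tx":0,"ty":0,"tz":-45,"twist":0},{"claw":40,"tx":0,"ty":0,"tz":-45,"twist":0},{"claw":40,"tx":-10,"ty":0,"tz":-47,"twist":0},{"claw":50,"tx":-40,"ty":-18,"tz":0,"twist":0},{"claw":50,"tx":-40,"ty":-22,"tz":0,"twist":0},{"claw":50,"tx":-40,"ty":-22,"tz":0,"twist":0},{"claw":50,"tx":-40,"ty":-22,"tz":0,"twist":0},{"claw":50,"tx":0,"ty":0,"tz":0,"twist":0},{"claw":50,"tx":0,"ty":0,"tz":0,"twist":0}]'
python3 m.py w9 pointer mark lever_grip square stop_plate
python3 - <<'E'
import cv2; im=cv2.imread('pics/w9.png'); cv2.imwrite('pics/w9b.png',cv2.resize(im[0:190,180:430],None,fx=3.15,fy=3.15,interpolation=cv2.INTER_CUBIC))
E
```

```text
t: 16.35
tool_pos: [0.5059, -0.0836, 0.2052]
eef_rot: [[-0.012, 1.0, 0.001], [1.0, 0.012, -0.0], [-0.0, 0.001, -1.0]]
force: [-0.0, -0.6, 0.4]
width: 0.0498
finger_force: 0.0
16.35 [ 0.5059 -0.0836  0.2052]
pointer 0.61 [281.4  41.7 165.6  78.8]
mark 0.64 [318.1  77.5  13.5  14. ]
square 0.89 [237.  343.6  59.3  79.2]
stop_plate 0.88 [210.   64.3  25.8  21.5]
line pred (np.float64(318.32529494889263), np.float64(77.20193577716809)) ptr pred (np.float64(317.1887916460202), np.float64(-18.74408398587292))
```

View pics/w9b.png

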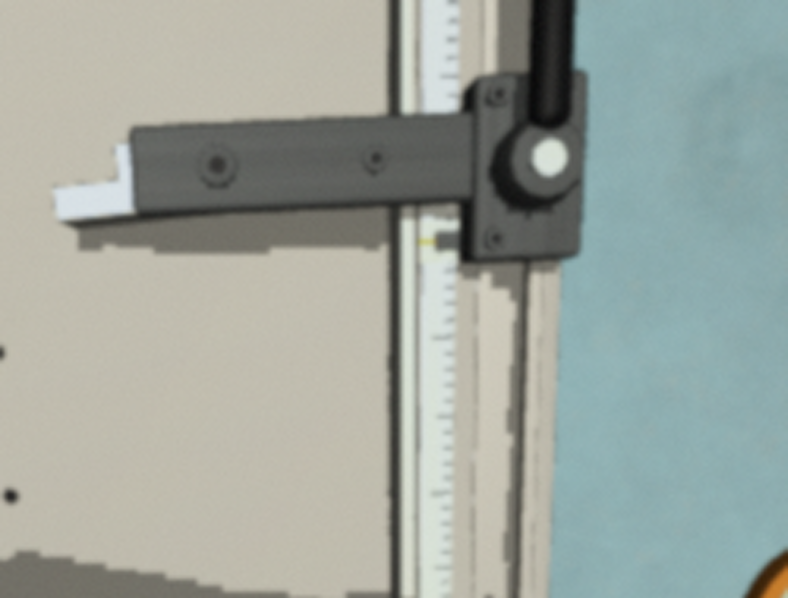

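The lever handle now lies along the rail (from crop (549,157) up to (552,0)), the pointer tip (425,241) sits on the tab, and the skewed white stop face sticks out at (60,200).

```bash
python3 -m creep '[{"claw":50,"tx":-38,"ty":1,"tz":0,"twist":0},{"claw":50,"tx":-38,"ty":1,"tz":0,"twist":0},{"claw":50,"tx":-38,"ty":1,"tz":0,"twist":0},{"claw":50,"tx":-38,"ty":1,"tz":0,"twist":0},{"claw":50,"tx":-38,"ty":1,"tz":0,"twist":0},{"claw":50,"tx":-38,"ty":1,"tz":0,"twist":0},{"claw":50,"tx":-38,"ty":1,"tz":0,"twist":0},{"claw":50,"tx":-38,"ty":1,"tz":0,"twist":0},{"claw":50,"tx":0,"ty":0,"tz":0,"twist":-0.129},{"claw":50,"tx":0,"ty":0,"tz":0,"twist":-0.129},{"claw":50,"tx":0,"ty":0,"tz":0,"twist":-0.129},{"claw":50,"tx":0,"ty":0,"tz":0,"twist":-0.129},{"claw":50,"tx":0,"ty":0,"tz":0,"twist":-0.129},{"claw":50,"tx":0,"ty":0,"tz":0,"twist":-0.129},{"claw":50,"tx":0,"ty":0,"tz":0,"twist":0},{"claw":50,"tx":0,"ty":0,"tz":0,"twist":0}]'
python3 m.py w10 square brace
python3 - <<'E'
import cv2; im=cv2.imread('pics/w10.png'); cv2.imwrite('pics/w10b.png',cv2.resize(im,(800,600),interpolation=cv2.INTER_CUBIC))
E
```

```text
t: 18.25
tool_pos: [0.5186, -0.3865, 0.2047]
eef_rot: [[-0.707, 0.708, -0.0], [0.708, 0.707, 0.0], [0.0, -0.0, -1.0]]
force: [0.5, 0.0, 0.3]
width: 0.05
finger_force: 0.0
18.25 [ 0.5186 -0.3865  0.2047]
square 0.66 [285.6  89.4  94.9 161.9]
brace 0.96 [281.9  92.4  94.2 160.8]
line pred (np.float64(625.7318232576633), np.float64(-109.87652819586393)) ptr pred (np.float64(718.2073056991092), np.float64(-205.66322917291282))
```

View pics/w10b.png

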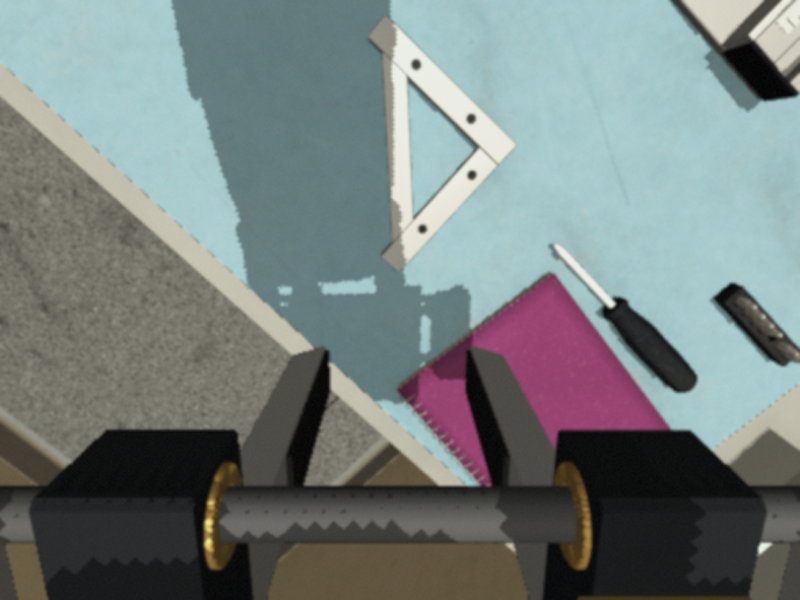

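The square's right angle is at (515,147), its leg ends at (387,17) and (402,270), and the brace is at about (397,145), in the 800-px picture.

Run:
```python
from h import *
np.set_printoptions(precision=4,suppress=True)
c=np.load('w10c.npy',allow_pickle=True).item(); k=.64
C,X,Y=[px2w(c,None,u*k,v*k,.014)[:2] for u,v in [(515,147),(387,17),(402,270)]]
print(C,X,Y,np.linalg.norm(X-C),np.linalg.norm(Y-C)); dx=C-X;dy=C-Y
print('yaw x-leg',np.degrees(np.arctan2(dx[1],dx[0])),'yaw y-leg',np.degrees(np.arctan2(-dy[0],dy[1])))
# edges by fit
im=cv2.imread('pics/w10.png'); g=cv2.GaussianBlur(im[...,2],(3,3),0).astype(float)
def edge(p,q,n=25,h=5):
    p,q=np.array(p)*k,np.array(q)*k; t=(q-p)/np.linalg.norm(q-p); m=np.array([-t[1],t[0]]); out=[]
    for s in np.linspace(.12,.88,n):
        b=p+(q-p)*s; o=np.arange(-h,h+.01,.25); P=b+o[:,None]*m
        v=cv2.remap(g.astype(np.float32),P[:,0].astype(np.float32).reshape(1,-1),P[:,1].astype(np.float32).reshape(1,-1),1).ravel()
        gr=abs(np.gradient(v)); w=np.clip(gr-.4*gr.max(),0,None); out.append(b+m*(o*w).sum()/w.sum())
    return out
def fit(pts,z):
    P=np.array([px2w(c,None,*p,z=z)[:2] for p in pts],np.float32); return cv2.fitLine(P,cv2.DIST_HUBER,0,.001,.001).ravel()
def inter(a,b): s=np.linalg.solve(np.c_[a[:2],-b[:2]],b[2:]-a[2:]); return a[2:]+s[0]*a[:2]
a=fit(edge((515,147),(387,17)),.014); b=fit(edge((515,147),(402,270)),.014)
print('xleg',a,np.degrees(np.arctan(a[1]/a[0])),'yleg',b,np.degrees(np.arctan(-b[0]/b[1])),'corner',inter(a,b))
# w9
c=np.load('w9c.npy',allow_pickle=True).item(); im=cv2.imread('pics/w9.png');d=np.load('w9.npy')
A=lambda u,v:(180+u/3.15,v/3.15)
for n,u,v,z in [('sad nl',468,90,.062),('sad fl',586,72,.062),('sad fr',578,258,.062),('sad nr',463,262,.062),('fence top a',391,20,.04),('fence top b',391,300,.04),('fence b',392,560,.04),('fence2a',400,20,.04),('fence2b',399,560,.04),('arm tip l',131,128,.06),('arm tip r',133,213,.06),('stop end l',55,190,.047),('stop end r',60,221,.047),('tip ptr',425,241,.042)]:
    print(n,px2w(c,d,*A(u,v),z=z),px2w(c,d,*A(u,v)))
```

```text
[ 0.5183 -0.2727] [ 0.4007 -0.2775] [ 0.5246 -0.3872] 0.11769727488131776 0.11463543838540151
yaw x-leg 2.299802520662716 yaw y-leg 3.1267548910048784
xleg [ 0.9989  0.0476  0.4647 -0.2741] 2.7274325 yleg [ 0.05   -0.9988  0.52   -0.3309] 2.8650498 corner [ 0.5171 -0.2716]
sad nl [0.5705 0.0529 0.062 ] [0.5719 0.0542 0.0549]
sad fl [0.603  0.0579 0.062 ] [0.6029 0.0579 0.0623]
sad fr [0.6056 0.0086 0.062 ] [0.6249 0.0117 0.0001]
sad nr [0.5723 0.0071 0.062 ] [0.576  0.0079 0.0441]
fence top a [0.5509 0.0756 0.04  ] [0.5536 0.0805 0.0194]
fence top b [ 0.555  -0.0036  0.04  ] [ 0.5581 -0.0034  0.0188]
fence b [ 0.5597 -0.0873  0.04  ] [ 0.5632 -0.0925  0.0177]
fence2a [0.5536 0.0756 0.04  ] [0.5537 0.0758 0.0392]
fence2b [ 0.5621 -0.0873  0.04  ] [ 0.5623 -0.0875  0.0388]
arm tip l [0.4759 0.0422 0.06  ] [0.4758 0.0425 0.0582]
arm tip r [0.4762 0.0195 0.06  ] [0.4746 0.021  0.0417]
stop end l [0.4518 0.0267 0.047 ] [0.4517 0.0268 0.0463]
stop end r [0.453 0.018 0.047] [0.453  0.018  0.0473]
tip ptr [0.5643 0.014  0.042 ] [0.5644 0.014  0.0412]
```

```bash
python3 -m creep '[{"claw":36,"tx":26,"ty":0,"tz":0,"twist":-0.049},{"claw":36,"tx":26,"ty":1,"tz":0,"twist":0},{"claw":36,"tx":26.5,"ty":2,"tz":20,"twist":0},{"claw":36,"tx":0,"ty":0,"tz":40,"twist":0},{"claw":36,"tx":0,"ty":0,"tz":40,"twist":0},{"claw":36,"tx":0,"ty":0,"tz":40,"twist":0},{"claw":36,"tx":0,"ty":0,"tz":30,"twist":0},{"claw":36,"tx":0,"ty":0,"tz":20,"twist":0},{"claw":36,"tx":0,"ty":0,"tz":9.5,"twist":0},{"claw":36,"tx":0,"ty":0,"tz":0,"twist":0},{"claw":36,"tx":0,"ty":0,"tz":0,"twist":0},{"claw":10,"tx":0,"ty":0,"tz":0,"twist":0},{"claw":10,"tx":0,"ty":0,"tz":0,"twist":0},{"claw":10,"tx":0,"ty":0,"tz":0,"twist":0},{"claw":10,"tx":0,"ty":0,"tz":0,"twist":0}]' 30
```

```text
t: 19.9
tool_pos: [0.4632, -0.3312, 0.0061]
eef_rot: [[-0.743, 0.67, 0.001], [0.67, 0.743, -0.001], [-0.001, 0.0, -1.0]]
force: [-1.3, 1.7, 6.0]
width: 0.0155
finger_force: 30.0
```

```bash
python3 -m creep '[{"claw":10,"tx":0,"ty":0,"tz":-15,"twist":0},{"claw":10,"tx":0,"ty":0,"tz":-20,"twist":0},{"claw":10,"tx":16,"ty":22,"tz":0,"twist":0},{"claw":10,"tx":16,"ty":22,"tz":0,"twist":0},{"claw":10,"tx":16,"ty":22,"tz":0,"twist":0},{"claw":10,"tx":16,"ty":22,"tz":0,"twist":0},{"claw":10,"tx":16,"ty":22,"tz":0,"twist":0},{"claw":10,"tx":16,"ty":22,"tz":0,"twist":0},{"claw":10,"tx":16,"ty":22,"tz":0,"twist":0},{"claw":10,"tx":16,"ty":22,"tz":0,"twist":0},{"claw":10,"tx":16,"ty":22,"tz":0,"twist":0},{"claw":10,"tx":16,"ty":22,"tz":0,"twist":0},{"claw":10,"tx":0,"ty":0,"tz":0,"twist":0},{"claw":10,"tx":0,"ty":0,"tz":10,"twist":0},{"claw":10,"tx":0,"ty":0,"tz":8,"twist":0},{"claw":10,"tx":0,"ty":0,"tz":3,"twist":0},{"claw":10,"tx":0,"ty":0,"tz":0,"twist":0}]' 40
python3 m.py w11 square stop_plate
python3 - <<'E'
import cv2; im=cv2.imread('pics/w11.png'); cv2.imwrite('pics/w11b.png',cv2.resize(im,(800,600),interpolation=cv2.INTER_CUBIC))
E
```

```text
t: 21.6
tool_pos: [0.4909, -0.0611, 0.0187]
eef_rot: [[-0.742, 0.67, -0.001], [0.67, 0.742, 0.0], [0.001, -0.001, -1.0]]
force: [0.7, 0.4, -1.8]
width: 0.0153
finger_force: 40.0
21.6 [ 0.4909 -0.0611  0.0187]
square 0.85 [311.  221.8 176.4 286.9]
stop_plate 0.79 [377.9 136.2 123.  134.9]
line pred (np.float64(459.94676254909746), np.float64(264.7942235152749)) ptr pred (np.float64(604.4762693327347), np.float64(150.45617022069143))
```

View pics/w11b.png

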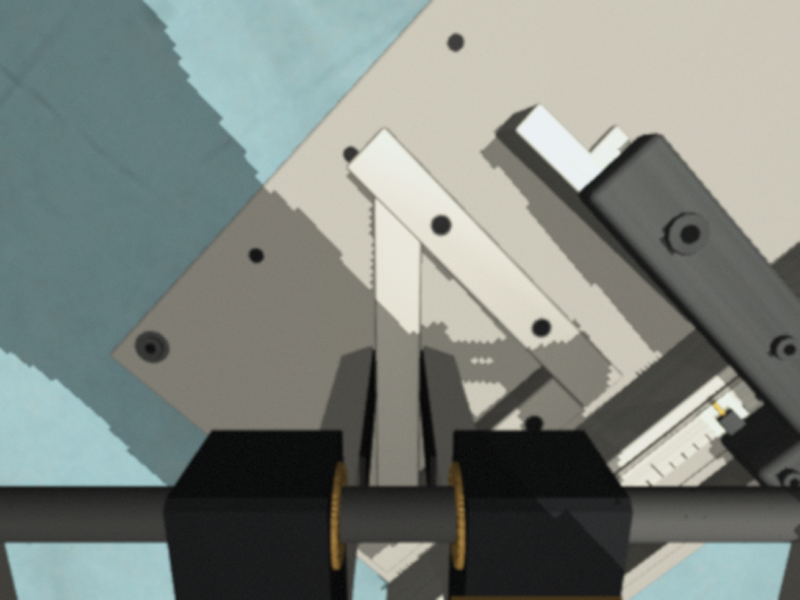

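The square hovers over the bed with its corner at about (620,375), clear of the fence and of the skewed stop face at (545,145). Lower it.

```bash
python3 -m creep '[{"claw":10,"tx":0,"ty":0,"tz":1.5,"twist":0},{"claw":10,"tx":0,"ty":0,"tz":1,"twist":0},{"claw":10,"tx":0,"ty":0,"tz":0.7,"twist":0},{"claw":10,"tx":0,"ty":0,"tz":0,"twist":0},{"claw":10,"tx":0,"ty":0,"tz":0,"twist":0}]' 40; python3 -c "
from workcell import status; print(status.observe()['wrist_torque'])"
```

```text
t: 22.25
tool_pos: [0.4914, -0.0605, 0.0163]
eef_rot: [[-0.743, 0.67, 0.0], [0.67, 0.743, -0.0], [-0.0, 0.0, -1.0]]
force: [-0.4, -0.2, -1.6]
width: 0.0152
finger_force: 40.0
[-0.00943402 -0.10043843  0.00357823]
```

```bash
python3 -m creep '[{"claw":10,"tx":0,"ty":0,"tz":0.5,"twist":0},{"claw":10,"tx":-1.4,"ty":1.4,"tz":0,"twist":0},{"claw":10,"tx":-1.4,"ty":1.4,"tz":0,"twist":0},{"claw":10,"tx":-1.4,"ty":1.4,"tz":0,"twist":0},{"claw":10,"tx":-1,"ty":1,"tz":0,"twist":0},{"claw":10,"tx":-1,"ty":1,"tz":0,"twist":0},{"claw":10,"tx":-0.7,"ty":0.7,"tz":0,"twist":0},{"claw":10,"tx":0,"ty":0,"tz":0,"twist":0},{"claw":10,"tx":0,"ty":0,"tz":0,"twist":0}]' 40; python3 -c "
from workcell import status; print(status.observe()['wrist_torque'])"
```

```text
t: 23.15
tool_pos: [0.501, -0.06, 0.0161]
eef_rot: [[-0.743, 0.67, -0.0], [0.67, 0.743, -0.0], [0.0, -0.0, -1.0]]
force: [-3.1, 0.2, 5.5]
width: 0.0151
finger_force: 40.0
[0.08154787 0.50538775 0.03877123]
```

```bash
python3 -m creep '[{"claw":10,"tx":-0.7,"ty":0.7,"tz":0,"twist":0},{"claw":10,"tx":-0.7,"ty":0.7,"tz":0,"twist":0},{"claw":10,"tx":0,"ty":0,"tz":0,"twist":0},{"claw":10,"tx":0,"ty":0,"tz":0,"twist":0}]' 40; python3 -c "
from workcell import status; print(status.observe()['wrist_torque'])";  python3 -m creep '[{"claw":10,"tx":-0.7,"ty":0.7,"tz":0,"twist":0},{"claw":10,"tx":-0.7,"ty":0.7,"tz":0,"twist":0},{"claw":10,"tx":0,"ty":0,"tz":0,"twist":0},{"claw":10,"tx":0,"ty":0,"tz":0,"twist":0}]' 40; python3 -c "
from workcell import status; print(status.observe()['wrist_torque'])"
```

```text
t: 23.55
tool_pos: [0.503, -0.0599, 0.0161]
eef_rot: [[-0.743, 0.67, -0.0], [0.67, 0.743, -0.0], [0.0, -0.0, -1.0]]
force: [-4.1, 0.7, 5.5]
width: 0.0158
finger_force: 40.0
[-0.02052888  0.64926254  0.11168598]
t: 23.95
tool_pos: [0.5037, -0.0599, 0.0161]
eef_rot: [[-0.743, 0.67, -0.003], [0.67, 0.743, 0.0], [0.003, -0.002, -1.0]]
force: [-14.3, -0.9, 14.6]
width: 0.0158
finger_force: 40.0
[-0.16134767  2.62628714  0.11298679]
```

```bash
python3 -m creep '[{"claw":10,"tx":1.4,"ty":1.4,"tz":-0.4,"twist":0},{"claw":10,"tx":1.4,"ty":1.4,"tz":0,"twist":0},{"claw":10,"tx":1.4,"ty":1.4,"tz":0,"twist":0},{"claw":10,"tx":1.4,"ty":1.4,"tz":0,"twist":0},{"claw":10,"tx":1.4,"ty":1.4,"tz":0,"twist":0},{"claw":10,"tx":1.4,"ty":1.4,"tz":0,"twist":0},{"claw":10,"tx":1.4,"ty":1.4,"tz":0,"twist":0},{"claw":10,"tx":1.4,"ty":1.4,"tz":0,"twist":0},{"claw":10,"tx":0,"ty":0,"tz":0,"twist":0},{"claw":10,"tx":0,"ty":0,"tz":0,"twist":0}]' 40; python3 -c "
from workcell import status; print(status.observe()['wrist_torque'])"
```

```text
t: 24.95
tool_pos: [0.503, -0.0451, 0.0161]
eef_rot: [[-0.743, 0.67, -0.003], [0.67, 0.743, -0.002], [0.001, -0.003, -1.0]]
force: [-11.4, -10.3, 6.3]
width: 0.0154
finger_force: 40.0
[-2.16607236  1.95685382  0.04126071]
```

```bash
python3 -m creep '[{"claw":10,"tx":1,"ty":1,"tz":0,"twist":0},{"claw":10,"tx":1,"ty":1,"tz":0,"twist":0},{"claw":10,"tx":1,"ty":1,"tz":0,"twist":0},{"claw":10,"tx":1,"ty":1,"tz":0,"twist":0},{"claw":10,"tx":1,"ty":1,"tz":0,"twist":0},{"claw":10,"tx":0,"ty":0,"tz":0,"twist":0},{"claw":10,"tx":0,"ty":0,"tz":0,"twist":0}]' 40; python3 -c "
from workcell import status; print(status.observe()['wrist_torque'])"
python3 -m creep '[{"claw":10,"tx":1,"ty":1,"tz":0,"twist":0},{"claw":10,"tx":1,"ty":1,"tz":0,"twist":0},{"claw":10,"tx":0,"ty":0,"tz":0,"twist":0},{"claw":10,"tx":0,"ty":0,"tz":0,"twist":0}]' 40; python3 -c "
from workcell import status; print(status.observe()['wrist_torque'])"
```

```text
t: 25.65
tool_pos: [0.5026, -0.0382, 0.0161]
eef_rot: [[-0.743, 0.67, -0.003], [0.67, 0.743, -0.002], [0.001, -0.003, -1.0]]
force: [-10.6, -11.2, 6.6]
width: 0.0154
finger_force: 40.0
[-2.37165082e+00  2.00723432e+00 -1.42954303e-03]
t: 26.05
tool_pos: [0.5025, -0.0354, 0.0161]
eef_rot: [[-0.743, 0.67, -0.003], [0.67, 0.743, -0.002], [0.001, -0.003, -1.0]]
force: [-11.1, -12.6, 6.4]
width: 0.0155
finger_force: 40.0
[-2.49149340e+00  1.97623277e+00 -1.17425269e-03]
```

```bash
for i in 1; do python3 -m creep '[{"claw":10,"tx":0.5,"ty":0.5,"tz":0,"twist":0},{"claw":10,"tx":0.5,"ty":0.5,"tz":0,"twist":0},{"claw":10,"tx":0,"ty":0,"tz":0,"twist":0},{"claw":10,"tx":0,"ty":0,"tz":0,"twist":0}]' 40; done; python3 -m creep '[{"claw":10,"tx":0.5,"ty":0.5,"tz":0,"twist":0},{"claw":10,"tx":0.5,"ty":0.5,"tz":0,"twist":0},{"claw":10,"tx":0,"ty":0,"tz":0,"twist":0},{"claw":10,"tx":0,"ty":0,"tz":0,"twist":0}]' 40; python3 -c "
from workcell import status; print(status.observe()['wrist_torque'])"
```

```text
t: 26.45
tool_pos: [0.5024, -0.0341, 0.0161]
eef_rot: [[-0.743, 0.67, -0.003], [0.67, 0.743, -0.002], [0.001, -0.004, -1.0]]
force: [-11.5, -13.9, 6.5]
width: 0.0154
finger_force: 40.0
t: 26.85
tool_pos: [0.5023, -0.0328, 0.0161]
eef_rot: [[-0.743, 0.67, -0.003], [0.67, 0.743, -0.002], [0.001, -0.004, -1.0]]
force: [-11.6, -14.1, 6.4]
width: 0.0154
finger_force: 40.0
[-2.84840269  1.97224395 -0.00395842]
```

```bash
python3 -m creep '[{"claw":10,"tx":0.5,"ty":0.5,"tz":0,"twist":0},{"claw":10,"tx":0.5,"ty":0.5,"tz":0,"twist":0},{"claw":10,"tx":0,"ty":0,"tz":0,"twist":0},{"claw":10,"tx":0,"ty":0,"tz":0,"twist":0}]' 40; python3 -m creep '[{"claw":10,"tx":0.5,"ty":0.5,"tz":0,"twist":0},{"claw":10,"tx":0.5,"ty":0.5,"tz":0,"twist":0},{"claw":10,"tx":0,"ty":0,"tz":0,"twist":0},{"claw":10,"tx":0,"ty":0,"tz":0,"twist":0}]' 40; python3 -c "
from workcell import status; print(status.observe()['wrist_torque'])"
```

```text
t: 27.25
tool_pos: [0.5022, -0.032, 0.0161]
eef_rot: [[-0.743, 0.67, -0.003], [0.67, 0.743, -0.003], [0.0, -0.005, -1.0]]
force: [-12.5, -19.5, 7.6]
width: 0.015
finger_force: 40.0
t: 27.65
tool_pos: [0.5019, -0.0312, 0.0161]
eef_rot: [[-0.743, 0.67, -0.004], [0.67, 0.743, -0.004], [0.0, -0.005, -1.0]]
force: [-14.2, -25.9, 8.6]
width: 0.0153
finger_force: 40.0
[-5.00100619  2.53081375 -0.04643641]
```

```bash
python3 m.py w12 mark pointer
python3 - <<'E'
import cv2; im=cv2.imread('pics/w12.png'); cv2.imwrite('pics/w12b.png',cv2.resize(im[40:300,210:512],None,fx=2.3*1.15,fy=2.3,interpolation=cv2.INTER_CUBIC) if 0 else cv2.resize(im[60:300,210:510],None,fx=2.5,fy=2.5,interpolation=cv2.INTER_CUBIC))
E
```

```text
27.65 [ 0.5019 -0.0312  0.0161]
mark 0.57 [403.8 287.2  29.6  25.3]
pointer 0.83 [390.6 226.9 241.1 280.7]
line pred (np.float64(402.5713231128493), np.float64(288.30158546680246)) ptr pred (np.float64(541.0068106423923), np.float64(177.12468920467808))
```

View pics/w12b.png

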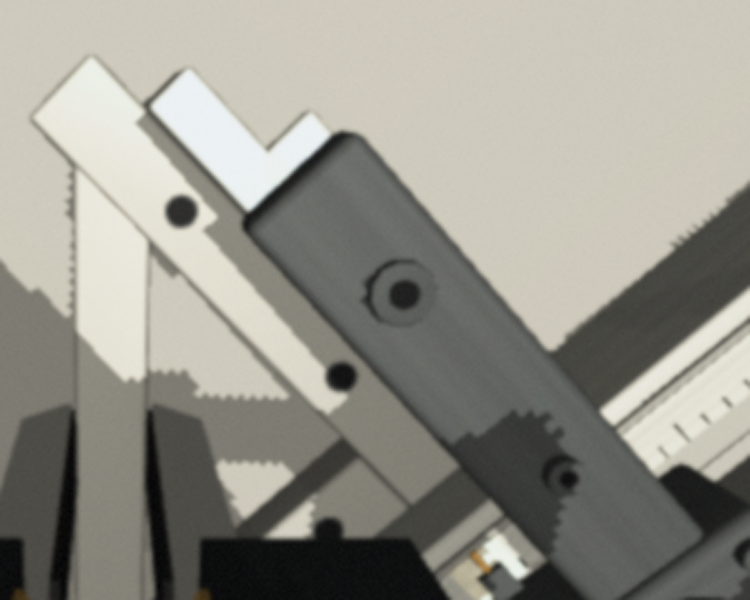

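The near end of the stop face now lies along the square's edge (face from (148,105) to (248,210), arm edge parallel to it), and the pointer tip at (483,560) is still in the middle of the tab.

```bash
cat > e.py <<'E'
from h import *
import sys
n=sys.argv[1]; im=cv2.imread(f'pics/{n}.png'); c=np.load(f'{n}c.npy',allow_pickle=True).item(); G=cv2.cvtColor(im,cv2.COLOR_BGR2GRAY).astype(np.float32)
def fit(p,q,z,N=30,h=2.5):
    p,q=[np.array([210+a/2.5,60+b/2.5]) for a,b in (p,q)]; t=(q-p)/np.linalg.norm(q-p); m=np.array([-t[1],t[0]]); o=np.arange(-h,h+.01,.25); out=[]
    for s in np.linspace(.08,.92,N):
        P=(p+(q-p)*s+o[:,None]*m).astype(np.float32); v=cv2.remap(G,P[:,:1].T.copy(),P[:,1:].T.copy(),1).ravel(); g=abs(np.gradient(v)); w=np.clip(g-.5*g.max(),0,None); out.append(P[0]+m*((o*w).sum()/w.sum()+h))
    W=np.array([px2w(c,None,*x,z=z)[:2] for x in out],np.float32); l=cv2.fitLine(W,cv2.DIST_HUBER,0,.001,.001).ravel(); return np.degrees(np.arctan(l[1]/l[0])),l[2:],np.std((W-l[2:])@np.array([-l[1],l[0]]))
for nm,p,q,z in [('face',(148,105),(246,208),.047),('arm',(255,235),(455,447),.06),('arm upper',(365,145),(690,520),.06),('sq inner',(150,240),(320,413),.024),('sq outer',(95,58),(140,104),.024),('rail',(610,425),(750,320),.04)]:
    print(nm,fit(p,q,z))
E
python3 e.py w12
```

```text
face (np.float32(2.7013965), array([0.46546912, 0.02423361], dtype=float32), np.float32(2.8342061e-05))
arm (np.float32(3.5217826), array([0.5027269 , 0.02336795], dtype=float32), np.float32(0.00013972697))
arm upper (np.float32(1.7950279), array([0.5146963 , 0.04661388], dtype=float32), np.float32(0.00020721079))
sq inner (np.float32(3.041531), array([0.5023708 , 0.00818862], dtype=float32), np.float32(0.00016130281))
sq outer (np.float32(2.258179), array([0.4436414 , 0.02241111], dtype=float32), np.float32(4.2838383e-05))
rail (np.float32(-87.041084), array([0.5576747 , 0.06968229], dtype=float32), np.float32(6.281892e-05))
```

```bash
python3 -m creep '[{"claw":10,"tx":-0.5,"ty":0.5,"tz":0,"twist":0},{"claw":10,"tx":-0.2,"ty":0.2,"tz":0,"twist":0},{"claw":10,"tx":0.4,"ty":0.4,"tz":0,"twist":0},{"claw":10,"tx":0,"ty":0,"tz":0,"twist":0},{"claw":10,"tx":0,"ty":0,"tz":0,"twist":0},{"claw":10,"tx":0,"ty":0,"tz":0,"twist":0},{"claw":10,"tx":0,"ty":0,"tz":0,"twist":0}]' 45; python3 -c "
from workcell import status; print(status.observe()['wrist_torque'])"; python3 m.py w13; python3 e.py w13
```

```text
t: 28.5
tool_pos: [0.5019, -0.0311, 0.016]
eef_rot: [[-0.743, 0.67, -0.006], [0.67, 0.743, -0.005], [0.001, -0.008, -1.0]]
force: [-21.3, -30.7, 13.8]
width: 0.0154
finger_force: 45.1
[-6.03221534  3.99811364 -0.06682098]
28.5 [ 0.5019 -0.0311  0.016 ]
line pred (np.float64(402.5091655245492), np.float64(288.48353175087345)) ptr pred (np.float64(541.2000912901409), np.float64(177.20396438116148))
face (np.float32(2.6034877), array([0.46322164, 0.02415629], dtype=float32), np.float32(2.3253202e-05))
arm (np.float32(3.524924), array([0.50720805, 0.0237289 ], dtype=float32), np.float32(0.0001531182))
arm upper (np.float32(1.7156384), array([0.51697737, 0.04667571], dtype=float32), np.float32(0.00021906757))
sq inner (np.float32(2.962545), array([0.5028236 , 0.00826962], dtype=float32), np.float32(0.00014002384))
sq outer (np.float32(2.071335), array([0.4434518 , 0.02243311], dtype=float32), np.float32(3.7547183e-05))
rail (np.float32(-87.024155), array([0.5577706 , 0.06797624], dtype=float32), np.float32(6.480559e-05))
```

Run:
```python
from h import *
np.set_printoptions(precision=4,suppress=True)
for n in ['w12','w13']:
    c=np.load(f'{n}c.npy',allow_pickle=True).item(); d=np.load(f'{n}.npy')
    A=lambda a,b:(210+a/2.5,60+b/2.5)
    def patch(a,b,r=3):
        u,v=A(a,b); P=np.array([px2w(c,d,u+i,v+j) for i in range(-r,r+1) for j in range(-r,r+1)]); return np.median(P,0)
    for nm,a,b in [('leg end',85,110),('leg mid',225,235),('leg mid2',300,330),('leg corner',400,455),('brace',110,330),('brace2',110,250),('bed',300,30),('bed2',190,330)]: print(n,nm,patch(a,b))
    im=cv2.imread(f'pics/{n}.png').astype(float); o=im[...,2]-im[...,0]; s=o[265:300,385:420]; w=np.clip(s-60,0,None); vv,uu=np.mgrid[265:300,385:420]
    u,v=(w*uu).sum()/w.sum(),(w*vv).sum()/w.sum(); print('ptr',u,v,s.max(),px2w(c,None,u,v,.042))
```

```text
w12 leg end [0.444  0.0143 0.0238]
w12 leg mid [0.4817 0.0189 0.0239]
w12 leg mid2 [0.5078 0.0177 0.024 ]
w12 leg corner [0.5448 0.0162 0.024 ]
w12 brace [ 0.4811 -0.0125  0.0228]
w12 brace2 [ 0.4683 -0.001   0.0228]
w12 bed [0.4619 0.0581 0.01  ]
w12 bed2 [ 0.496  -0.0013  0.0099]
ptr 401.8283185840708 284.60176991150445 100.0 [0.5644 0.0146 0.042 ]
w13 leg end [0.4441 0.0144 0.024 ]
w13 leg mid [0.4816 0.019  0.024 ]
w13 leg mid2 [0.5079 0.0177 0.024 ]
w13 leg corner [0.5447 0.0163 0.0242]
w13 brace [ 0.4812 -0.0124  0.0227]
w13 brace2 [ 0.4684 -0.0009  0.0228]
w13 bed [0.462  0.0582 0.0099]
w13 bed2 [ 0.4961 -0.0012  0.0101]
ptr 401.8618127786033 284.73254086181277 102.0 [0.5644 0.0146 0.042 ]
```

Run:
```python
from h import *
for n,u0,v0 in [('w11',460,261),('w13',402,285)]:
    c=np.load(f'{n}c.npy',allow_pickle=True).item(); im=cv2.imread(f'pics/{n}.png').astype(float); vv,uu=np.mgrid[v0-14:v0+15,u0-14:u0+15]; s=im[vv,uu,2]-im[vv,uu,0]; w=np.clip(s-60,0,None); u,v=(w*uu).sum()/w.sum(),(w*vv).sum()/w.sum(); print(n,u,v,px2w(c,None,u,v,.042))
s=status.observe(); print(s['t'],s['force'],s['finger_force'],s['qd'])
```

```text
w11 459.8524150268336 261.47227191413236 [0.56468245 0.01419698 0.042     ]
w13 401.8618127786033 284.73254086181277 [0.56444051 0.01460529 0.042     ]
28.55 [-21.70853985 -31.32121575  13.29902742] 45.072110295295715 [-0.06466495  0.00215952 -0.08049116 -0.10658949 -0.02228354 -0.05234036]
```

```bash
python3 -c "
from workcell import env; print(env.finish_job())"
```

```text
the job is handed in; nothing more can be done
None
```

The job is handed in at about 28.6 s: the carriage is locked with its pointer on the tab's line (about 0.1 mm off when set, within about 0.4 mm after pressing), and the square lies flat, gripped and pressed against both the fence and the stop face with about 21 N and 31 N. The stop face measured true to the fence to within about 0.4°, which is as fine as I could read it.

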